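Lower and load the ratchet lift

ROBOT

A 6-joint arm with a two-finger parallel gripper is mounted at the origin on the work surface. World frame = base frame: x ahead of the robot, y to its left, z up, the work surface at z = 0. Lengths are in m, angles in rad, forces in N, time in s.
With the tool pointing down it reaches from about 0.35 to 0.875 m from the base axis. Payload 4.2 kg.
Tool frame: the origin (TCP) lies on the mounting face of the last link; the fingertips stand 182 mm ahead of it and the grasp point (between the pads) lies 164 mm ahead of it; z points along the fingers, y is the direction in which the jaws open and shut (so a half turn about z gives the same grasp; the last joint's range is limited). The gripper opens to 87 mm and grips with 3 to 60 N. Pads are 19 mm wide; open, the fingers measure 117 mm over their backs; the gripper's body (75 mm by 190 mm) begins 51 mm behind the grasp point.
Start: joints at [1.495, 0.385, 0.008, 0, -1.194, -0.259], TCP at [0.205, 0.59, 0.405] pointing down, gripper open.
Joint ranges: [-3.14, 3.14], [-1.21, 2.06], [-1.07, 1.41], [-3.16, 2.05], [-2.99, -0.16], [-3.1, 3.1]. Speed limits (rad/s): [2.79, 2.79, 3.14, 3.14, 3.14, 3.14].

INTERFACE

Orientations are given as a rotation vector (axis times angle).
In Python, from rig import ctrl, vision gives the robot as it stands. The module is installed in compiled form; this text tells all that it offers. Calls block until the motion is done:
- ctrl.move_ptp(position, orientation): joint-space move of the TCP to a pose.
- ctrl.line_to(position, ori=None, max_speed=0.15, guard=None): straight line of the TCP; ori=None keeps the orientation; max_speed is the mean speed in m/s. With guard (N) it stops when the force on the tool has changed by that much, and returns True; else False.
- ctrl.set_joints(angles): joint-space move.
- ctrl.move_gripper(opening): opening from 0.0 (shut) to 1.0 (fully open); the grip force is fixed at half the most; returns when the fingers have stopped.
- ctrl.sleep(seconds).
- ctrl.solve_ik(position, orientation): joint angles nearest the present ones, or None.
- ctrl.get_state(): the state.
- vision.capture(name): name is "scene" or "top" or "wrist"; returns (picture, depth): 384x512x3 uint8, red, green, blue; 384x512 float32, m along the optical axis (not along the pixel's ray), 0 where there is no reading.
- vision.camera_info(name): a dict with "vfov" (degrees; the focal length in pixels is half the picture's height over the tangent of half this angle, whatever the lens; pixels are square), "cx", "cy" (the principal point, pixels), "camera_from_world" (4x4, takes a point from world to camera coordinates); the wrist camera has in their place "tool_from_camera" (4x4, takes a point from camera to tool coordinates, whose origin is the TCP and whose axes are the flange's). Camera axes: x right, y up, looking along -z (the intrinsics and any distortion apply to the point x, -y, -z); pixel columns grow to the right and rows downward; lengths in m; the calibration is good to about 2 mm. A picture is of the moment at which its call begins: read the wrist's pose just before it. camera_info takes no time and is no camera call.
A pose or a line that the arm cannot do raises ctrl.MotionError and nothing moves.
- ctrl.hand_in(): hands the job in, once; it reports no verdict.
Trained networks look in the newest picture that a camera, given by its name, has taken for a name from the list of things; names that differ only in an ending like _2 or _b are one class to them, and where a whole thing is asked for, a point or a joint stands for the part that bears it (a point fixed in the world has none). Each returns a list of dicts, best first, with "p" (0 to 1); they miss things now and then, are a little off and sometimes report something else, mostly with a low value. They report only what shows in the picture. A call takes as long as a camera call. They do not tell look-alikes from the thing itself.
- vision.boxes_of(camera, target): "at" ([x, y, z] in m, in world coordinates, good to about 4 mm: the middle of the surface that is visible of it).
- vision.outline_of(camera, target): "pixels" (384x512 bool, what is visible of it).
- vision.mark_of(camera, target): "at" ([x, y, z] in m, in world coordinates, good to about 4 mm: a listed point, or the origin of a listed thing).
The state is a dict: "time": time; "qpos": joint angles; "joint_velocities": joint speeds; "tau": joint torques, N m; "position": TCP position; "tcp_rot": TCP orientation; "ft_force": force on the tool from outside, world axes, zero at the start; "moment": the same for the moment, N m; "grip_width": opening from 0.0 (shut) to 1.0 (fully open).
Only numpy, scipy, OpenCV 4.12 (cv2) and the standard library are available. Lean on these libraries where they do the work, as an engineer would, in place of code of your own. Each camera call takes 0.05 s, during which the arm holds its last target. There are 200 camera calls.

TASK

Lift the pawl of the ratchet lift clear of its toothed wheel so that the drum runs back and the platform sinks, and drop the pawl back into the teeth so that the platform is held level with the pointer, to within a centimetre. Then set the steel canister gently, upright, in the middle of the platform and let go of it. Leave the pointer and the other things where they are.

Things in the scene. Friction and masses are not known exactly. Their poses are not given: they have to be found in the camera images.
- hoist: The ratchet lift, fixed on the board: dark base plate, aluminium cheeks with a drum between them. Origin on the board below the middle of the toothed wheel; +x points from the pawl's grip (robot's side) to the pawl's pivot (far side), +y from the wheel to the platform, z up.
- drum_axis (a point): Centre of the toothed steel wheel (120 mm diameter, 16 mm wide, 16 teeth, in the plane hoist y = 0) on the drum's axis, which runs along hoist y, 150 mm up. With the pawl clear, the platform's weight turns the drum back and the platform sinks by itself at about 10 mm/s. With the pawl down the drum stops at the next tooth; one tooth is 7.9 mm of platform height.
- cover_edge (a point): Middle of the front (robot's side) lower edge of the grey drip cover over the pawl: a fixed plate 5 mm thick, 64 mm wide, 316 mm above the board, reaching from this edge 205 mm towards hoist +x. It leaves no room for a gripper pointing straight down at the pawl's grip: come from the robot's side, tilted about 30 degrees.
- pawl (a joint): Angle of the pawl (rad): -0.06 to 0.03 with its nose down between two teeth, 0.17 when it just clears the tooth tips, 0.30 at the upper stop. A dark steel lever hinged at hoist x = +75 mm, 207 mm up, reaching over the wheel towards the robot. Lifts with under 3 N at the grip, falls by its own weight. Now and then the nose hangs on a tooth tip (0.10 to 0.17): lift and drop it again.
- pawl_grip (a point): Centre of the pawl's grip: black round knob at the lever's front end, 26 mm diameter, 24 mm long, its axis along hoist y, so fingers closing along hoist y take its flat ends (24 mm). It is 195 mm in front of the pivot and 18 mm above it; with the pawl down it is about 219 mm above the board at hoist x = -120 mm. The nose clears after about 41 mm of lift; the stop is at 66 mm.
- platform_top (a point): Centre of the top face of the platform, an aluminium plate 120 x 120 x 6 mm at hoist x = -40, y = +225 mm; axes as the hoist's. It only moves straight up and down; the top face is 160 mm above the board at the top of its travel, 60 mm at the bottom. A steel rack on the drum side, at hoist x = 34, y = 105 mm, rises 120 mm above it. The ratchet lets it be lifted but not pushed down.
- pointer_tip (a point): Tip of the pointer: dark steel finger 4 mm thick pointing to hoist -x, clamped on a thin steel post (10 mm diameter, 171 mm high, at hoist x = 60, y = 290 mm) by the platform's far outer corner. The platform's top face shall stop at the height of this tip. The pointer is not to be shifted.
- canister_center (a point): Centre (half-way up, 53 mm above its foot) of the round stainless steel canister with clip-on lid: 62 mm diameter, 106 mm high, about 0.3 kg, loose and upright on the board. The lid, 64 mm in diameter, is its upper 18 mm and has a small flat clip on one side.
- tumbler: Bystander: glass tumbler of amber marbles, 70 mm diameter, 100 mm high; origin under its centre.
- cup: Bystander: yellow plastic cup, 76 mm diameter, 85 mm high; origin under its centre.
- dish: Bystander: white dish, 100 mm diameter, 30 mm high, with an orange ball 60 mm in diameter lying in it; origin under its centre.
- mug: Bystander: white mug, 80 mm diameter, 90 mm high; origin under its centre.
- brush: Bystander: hand brush lying flat; origin under its middle.
- jack_rack: Bystander, fixed: slotted beech rack 70 x 220 mm with six aluminium jacks on it, 80 mm high; origin under its centre.
- ball_center (a point): Bystander: centre of the orange silicone ball, 60 mm in diameter, lying in the white dish.
There are look-alikes about, which are no part of the job. What is shaped like the part that bears canister_center but purple is not meant.

How it is judged:
By the outcome, as a careful person would: the job done as asked, in the order asked, and still so for the second after the job is handed in, with the robot touching nothing.
It also fails if it takes over 72 s, if anything falls off the work surface, if the arm or the gripper's body presses on something with over 40 N, if the wrist force passes 120 N, or if a joint passes its speed limit or range.

## Working session

There is one attempt and no reset: what is moved stays moved. The work goes in short steps, each a Python script; the robot and the scene stay as the last script left them, time stands still between calls to the robot, and variables do not carry over. Pictures are saved under pics/ and viewed, about 8 in all and at most 12, crops included, and the job is handed in when it is done.

```bash
ls; mkdir -p pics; python3 - <<'E'
from rig import ctrl, vision
import cv2, numpy as np
ims=[]
for c in ("scene","top"):
    p,d=vision.capture(c); np.savez(f"{c}.npz",p=p,d=d); cv2.imwrite(f"pics/{c}0.png",p[...,::-1])
    print(c,vision.camera_info(c))
    for t in "hoist drum_axis cover_edge pawl_grip platform_top pointer_tip canister_center tumbler cup dish mug brush jack_rack".split():
        r=vision.mark_of(c,t); print(c,t,[(np.round(x["at"],3).tolist(),round(x["p"],2)) for x in r[:3]])
print(vision.camera_info("wrist")); s=ctrl.get_state(); print(s)
E
```

```text
pics
scene {'vfov': 42.10059956102808, 'cx': 253.42114679475196, 'cy': 193.336891175557, 'camera_from_world': array([[-0.55699576,  0.83045073,  0.0103593 ,  0.32743036],
       [-0.64947565, -0.44331941,  0.61777769,  0.19209922],
       [ 0.51762641,  0.33737144,  0.78628456, -1.94836819],
       [ 0.        ,  0.        ,  0.        ,  1.        ]])}
scene hoist [([0.664, -0.058, -0.0], 0.92)]
scene drum_axis [([0.339, -0.231, 0.006], 0.75), ([0.663, -0.059, 0.151], 0.59)]
scene cover_edge [([0.567, -0.077, 0.317], 0.57)]
scene pawl_grip [([0.546, -0.087, 0.215], 0.49)]
scene platform_top [([0.574, 0.152, 0.159], 0.68)]
scene pointer_tip [([0.623, 0.227, 0.084], 0.58)]
scene canister_center [([0.439, -0.4, 0.053], 0.88), ([0.466, -0.285, 0.052], 0.65), ([0.622, 0.231, 0.083], 0.53)]
scene tumbler [([0.438, 0.371, 0.001], 0.73)]
scene cup [([0.343, -0.231, 0.005], 0.65)]
scene dish [([0.362, 0.175, -0.002], 0.85), ([0.434, -0.399, 0.055], 0.39), ([0.666, -0.063, 0.002], 0.17)]
scene mug [([0.738, 0.361, 0.002], 0.87)]
scene brush [([0.704, -0.32, 0.0], 0.7), ([0.576, 0.151, 0.156],
[... 1708 characters left out ...]
00000000e+00,
         1.00000000e+00]])}
{'time': 1.4, 'qpos': array([ 1.49460271e+00,  3.84688547e-01,  7.86956102e-03,  1.29680112e-05,
       -1.19403417e+00, -2.58634553e-01]), 'joint_velocities': array([ 0.00047659,  0.00097766, -0.00017604,  0.00058274,  0.00048421,
       -0.00059687]), 'tau': array([-3.62409482e-04, -3.90465939e+01,  1.87621897e+01,  4.22440857e+00,
        1.54666876e-02, -3.26837505e-05]), 'position': array([0.20532879, 0.5902734 , 0.40474699]), 'tcp_rot': array([ 3.09761646e+00, -5.23476834e-01,  2.69934445e-05]), 'ft_force': array([-0.48100411,  0.51512741, -1.38030547]), 'moment': array([-0.06309794,  0.03494022,  0.0244856 ]), 'grip_width': 1.0017863030924508}
```

```bash
python3 - <<'E'
import cv2, numpy as np
p=cv2.imread("pics/scene0.png"); cv2.imwrite("pics/s1.png",cv2.resize(p,(800,600),interpolation=cv2.INTER_CUBIC))
q=cv2.imread("pics/top0.png"); cv2.imwrite("pics/t1.png",cv2.resize(q,(800,600),interpolation=cv2.INTER_CUBIC))
E
```

```text
(no output)
```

View pics/s1.png

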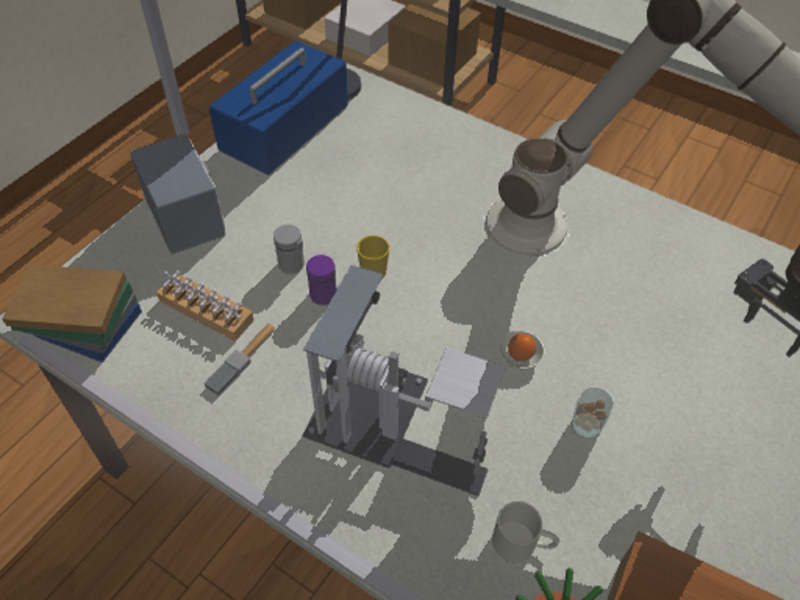

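View pics/t1.png

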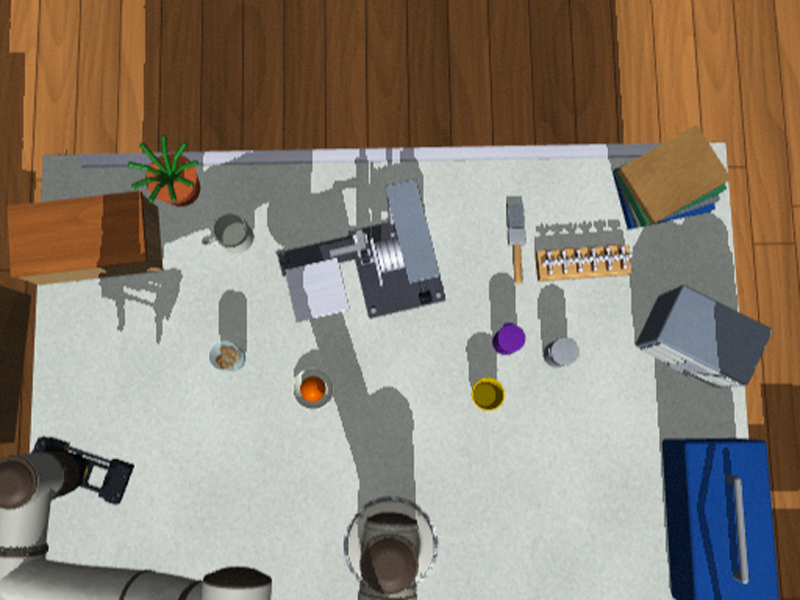

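Scene picture: the steel canister is at (288,248), world (0.437,-0.402). The look-alikes are the purple canister at (320,280), the yellow cup at (373,255) and the mug at (517,530). The description says stainless steel, so I choose (288,248). The hoist is yawed about 0.218 rad. Next is a close crop, plus pointer/platform heights and an IK check.

```bash
cat > h.py <<'E'
from rig import ctrl, vision
import numpy as np, cv2
from scipy.spatial.transform import Rotation as R
YAW=0.218; O=np.array([0.663,-0.060,0.]); RH=R.from_euler('z',YAW).as_matrix()
W=lambda p: O+RH@np.array(p,float)          # hoist -> world
H=lambda p: RH.T@(np.array(p,float)-O)
def ori(z,y):                                # rotvec from tool z and y axes (world)
    z=np.array(z,float);y=np.array(y,float);z/=np.linalg.norm(z);y/=np.linalg.norm(y)
    return R.from_matrix(np.c_[np.cross(y,z),y,z]).as_rotvec()
def tcp(g,o,ahead=0.164): return np.array(g)-ahead*R.from_rotvec(o).as_matrix()[:,2]
def cloud(cam,d):
    i=vision.camera_info(cam); f=192/np.tan(np.radians(i["vfov"])/2)
    v,u=np.mgrid[0:384,0:512]; c=np.stack([(u-i["cx"])/f*d,-(v-i["cy"])/f*d,-d],-1)
    T=np.linalg.inv(i["camera_from_world"]); P=c@T[:3,:3].T+T[:3,3]; P[d==0]=np.nan; return P
def region(cam,d,x0,x1,y0,y1,z0,z1):         # points in a hoist-frame box
    P=(cloud(cam,d).reshape(-1,3)-O)@RH
    m=(P[:,0]>x0)&(P[:,0]<x1)&(P[:,1]>y0)&(P[:,1]<y1)&(P[:,2]>z0)&(P[:,2]<z1); return P[m]
def plat(cam="scene"):                       # platform top height
    p,d=vision.capture(cam); q=region(cam,d,-90,0,0,0,0,0) if 0 else region(cam,d,-.085,.0,.18,.27,.05,.175)
    return np.median(q[:,2]) if len(q)>15 else np.nan
E
python3 - <<'E'
from h import *
for c in("scene","top"):
    z=np.load(c+".npz"); d=z["d"]
    q=region(c,d,-.085,.0,.18,.27,.05,.175); print(c,"plat",len(q),np.percentile(q[:,2],[10,50,90]).round(4))
    q=region(c,d,-.02,.05,.275,.305,.03,.2); print(c,"pointer");print(q[np.argsort(q[:,0])].round(3)[:40].tolist())
    for k,(m) in {"grip":(.545,-.0855,.217),"ptr":(.6228,.23,.0845),"edge":(.5665,-.079,.317),"plat":(.5755,.152,.158)}.items(): print(k,H(m).round(3))
    r=vision.outline_of(c,"canister_center"); P=cloud(c,d)
    for x in r[:3]:
        a=P[x["pixels"]]; a=a[a[:,2]>.098]; print("can",x["p"],len(a),((np.nanmin(a,0)+np.nanmax(a,0))/2).round(4),np.ptp(a,axis=0).round(3), z["p"][x["pixels"]].mean(0))
g=W([-.120,0,.219])
for t in(30,36,40):
  for s in(1,-1):
    a=np.radians(t);o=ori(RH@[np.sin(a),0,-np.cos(a)],s*RH[:,1]); print(t,s,ctrl.solve_ik(tcp(g,o,.170),o))
p=np.load("scene.npz")["p"][...,::-1]
a=cv2.resize(p[135:200,165:255],(540,390),interpolation=cv2.INTER_CUBIC);b=cv2.resize(p[215:320,265:325],(223,390),interpolation=cv2.INTER_CUBIC)
cv2.imwrite("pics/c1.png",np.hstack([a,b]))
E
```

```text
scene plat 739 [0.1567 0.1601 0.1639]
scene pointer
[[-0.02, 0.281, 0.163], [-0.019, 0.278, 0.162], [-0.019, 0.275, 0.16], [-0.018, 0.279, 0.159], [-0.018, 0.282, 0.161], [-0.014, 0.276, 0.163], [-0.012, 0.277, 0.161], [-0.01, 0.281, 0.161], [-0.01, 0.28, 0.166], [-0.009, 0.278, 0.161], [-0.009, 0.279, 0.156], [-0.009, 0.275, 0.16], [-0.008, 0.282, 0.159], [-0.006, 0.28, 0.156], [-0.005, 0.276, 0.16], [-0.004, 0.277, 0.157], [0.001, 0.276, 0.158], [0.001, 0.281, 0.162], [0.002, 0.279, 0.162], [0.003, 0.282, 0.159], [0.003, 0.279, 0.159], [0.004, 0.277, 0.159], [0.007, 0.28, 0.159], [0.008, 0.282, 0.151], [0.009, 0.278, 0.161], [0.01, 0.275, 0.161], [0.011, 0.279, 0.159], [0.012, 0.282, 0.163], [0.012, 0.276, 0.16], [0.015, 0.277, 0.158], [0.016, 0.28, 0.162], [0.017, 0.281, 0.153], [0.018, 0.281, 0.16], [0.019, 0.278, 0.16], [0.019, 0.275, 0.158], [0.025, 0.29, 0.089], [0.027, 0.291, 0.087], [0.028, 0.288, 0.088], [0.03, 0.292, 0.086], [0.032, 0.289, 0.088]]
grip [-0.121  0.001  0.217]
ptr [0.023 0.292 0.084]
edge [-0.098  0.002  0.317]
plat [-0.04   0.226  0.158]
can 0.76 205 [ 0.43
[... 1237 characters left out ...]
 [-0.04   0.226  0.158]
can 0.72 245 [ 0.4376 -0.3969  0.1078] [0.06  0.064 0.019] [130.68181818 135.76969697 142.01212121]
can 0.58 258 [ 0.4702 -0.28    0.1067] [0.064 0.061 0.017] [ 94.61470588  42.57647059 137.15588235]
30 1 [ 0.10301009  0.08396211 -0.50056184 -0.127315   -0.46880567 -1.35739857]
30 -1 [ 0.10301009  0.08396211 -0.50056184 -0.127315   -0.46880567  1.78419409]
36 1 [ 0.08762416  0.06467614 -0.53546765 -0.2220249  -0.35439394 -1.25647653]
36 -1 [ 0.08762416  0.06467614 -0.53546765 -0.2220249  -0.35439394  1.88511613]
40 1 [ 0.06753551  0.0569246  -0.5390287  -0.33444869 -0.29792192 -1.13444828]
40 -1 [ 0.06753551  0.0569246  -0.5390287  -0.33444869 -0.29792192  2.00714437]
```

View pics/c1.png

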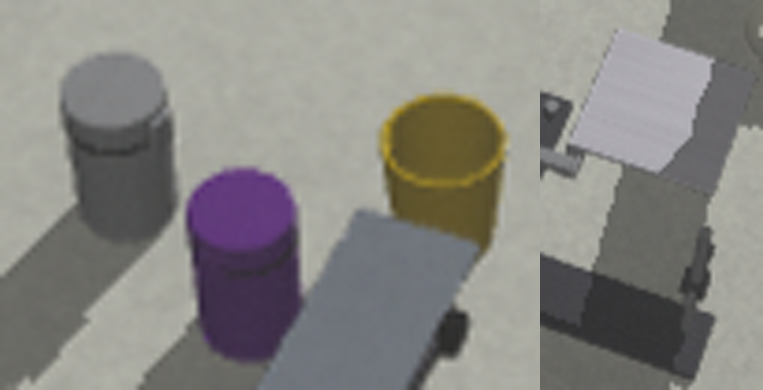

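Crop: the steel canister (left, lid at about (113,95)) is confirmed, its clip is at (158,118) facing away from my planned jaw direction, and the purple one sits beside it. The pointer finger's top surface reads about 0.088, so the tip is at about 0.086. Now I'll move to the grip and do a first, shorter descent to find the tooth phase.

```bash
cat >> h.py <<'E'
A=np.radians(35); OP=ori(RH@[np.sin(A),0,-np.cos(A)],RH[:,1])
def knob(a): return W([.075-.195*np.cos(a)+.018*np.sin(a),0.001,.207+.195*np.sin(a)+.018*np.cos(a)])
def kp(a,back=0): return tcp(knob(a),OP,.170+back)
E
python3 - <<'E'
from h import *
for a,b in((-.03,.09),(-.03,0),(.25,0)): print(ctrl.solve_ik(kp(a,b),OP))
print(knob(-.03),"plat0",plat(),ctrl.get_state()["time"])
ctrl.move_ptp(kp(-.03,.09),OP)
ctrl.move_gripper(.62)
s=ctrl.get_state();print(s["time"],s["ft_force"])
print("guard",ctrl.line_to(kp(-.03),max_speed=.08,guard=10))
s=ctrl.get_state();print(s["time"],s["ft_force"],s["position"]-kp(-.03))
p,d=vision.capture("wrist");cv2.imwrite("pics/w1.png",p[...,::-1])
p,d=vision.capture("scene");cv2.imwrite("pics/s2.png",cv2.resize(p[140:310,170:330,::-1],(564,600)))
E
```

```text
[ 0.07781549 -0.10542194 -0.51104956 -0.15047657 -0.56404938 -1.32827497]
[ 0.09384     0.06545728 -0.53463934 -0.19769346 -0.37004463 -1.28429409]
[ 0.10149842  0.02030837 -0.45146478 -0.1406876  -0.4954919  -1.35126962]
[ 0.54518241 -0.08507475  0.21914278] plat0 0.16018624618072083 1.55
5.0417 [-0.4186046   1.12320106 -0.17963415]
guard False
6.3167 [ 0.53900455 -0.06793249 -0.33735755] [-7.69550983e-05 -5.98932690e-05  4.93234954e-04]
```

View pics/w1.png

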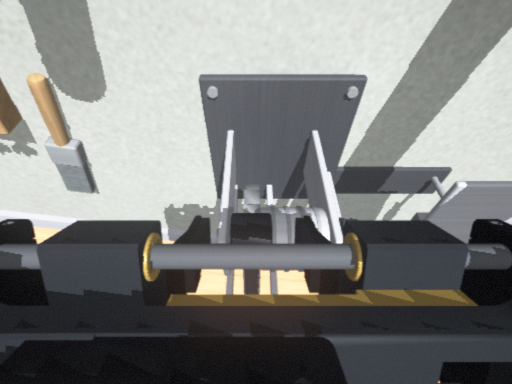

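Wrist picture: the gripper is centred over the cheeks (about (275,200)). The knob is hidden behind the gripper bar. The grip width will tell whether I have it.

```bash
python3 - <<'E'
from h import *
ctrl.move_gripper(0.0); s=ctrl.get_state(); print("w mm",s["grip_width"]*87,s["ft_force"],s["time"])
if s["grip_width"]*87<18: raise SystemExit("missed")
ctrl.line_to(kp(.11),max_speed=.08,guard=25); ctrl.line_to(kp(.24),max_speed=.08,guard=25)
s=ctrl.get_state(); print(s["ft_force"],s["time"],"w",s["grip_width"]*87)
t0=s["time"];
for i in range(30):
    z=plat(); t=ctrl.get_state()["time"]
    if i%3==0: print(round(t,2),round(z,4))
    if z<.118 or t-t0>7 or(t-t0>2 and z>.155): break
    ctrl.sleep(.2)
ctrl.move_gripper(.45); print("open",ctrl.get_state()["time"])
ctrl.sleep(.3); print([round(plat(c),4) for c in("scene","top","scene","top")],ctrl.get_state()["time"])
p,d=vision.capture("scene");cv2.imwrite("pics/s3.png",cv2.resize(p[140:310,170:330,::-1],(564,600)))
E
```

```text
w mm 24.119080115656025 [ 1.60640365 -4.44698907 -0.47245331] 7.05
[ 0.05523151 -6.184435   -0.9028121 ] 8.0083 w 23.90313443038448
8.06 0.1577
8.81 0.1502
9.56 0.1427
10.31 0.1352
11.06 0.128
11.81 0.1205
open 12.6667
[np.float64(0.1134), np.float64(0.1116), np.float64(0.1132), np.float64(0.1117)] 13.1667
```

```bash
python3 - <<'E'
from h import *
print("guard",ctrl.line_to(kp(-.03),max_speed=.12,guard=12)); ctrl.move_gripper(0.0); s=ctrl.get_state(); print("w mm",s["grip_width"]*87,s["time"])
if s["grip_width"]*87<18: raise SystemExit("missed")
ctrl.line_to(kp(.11),max_speed=.08,guard=25); ctrl.line_to(kp(.24),max_speed=.08,guard=25)
t0=ctrl.get_state()["time"]
while 1:
    z=plat(); t=ctrl.get_state()["time"]; print(round(t,2),round(z,4))
    if z<.0948 or t-t0>4: break
    ctrl.sleep(.2 if z>.099 else .03)
ctrl.move_gripper(.45); print("open",ctrl.get_state()["time"])
ctrl.sleep(.4)
for c in("scene","top"):
    print(c,round(plat(c),4),[(t,[np.round(x["at"],4).tolist() for x in vision.mark_of(c,t)[:2]]) for t in("platform_top","pointer_tip","pawl_grip")])
ctrl.sleep(.2); print(plat(),ctrl.get_state()["time"])
p,d=vision.capture("scene");cv2.imwrite("pics/s4.png",cv2.resize(p[140:310,170:330,::-1],(564,600)))
E
```

```text
guard False
w mm 23.84439601405458 14.25
15.26 0.1105
15.51 0.1083
15.76 0.1057
16.01 0.1031
16.26 0.1006
16.51 0.0982
16.59 0.0975
16.68 0.0964
16.76 0.0957
16.84 0.0947
open 17.45
scene 0.0898 [('platform_top', [[0.5772, 0.1515, 0.0888]]), ('pointer_tip', [[0.6232, 0.2294, 0.0833]]), ('pawl_grip', [[0.5426, -0.0864, 0.215]])]
top 0.088 [('platform_top', [[0.575, 0.1532, 0.085]]), ('pointer_tip', [[0.6241, 0.2311, 0.0831]]), ('pawl_grip', [])]
0.08968262801328362 18.5
```

View pics/s4.png

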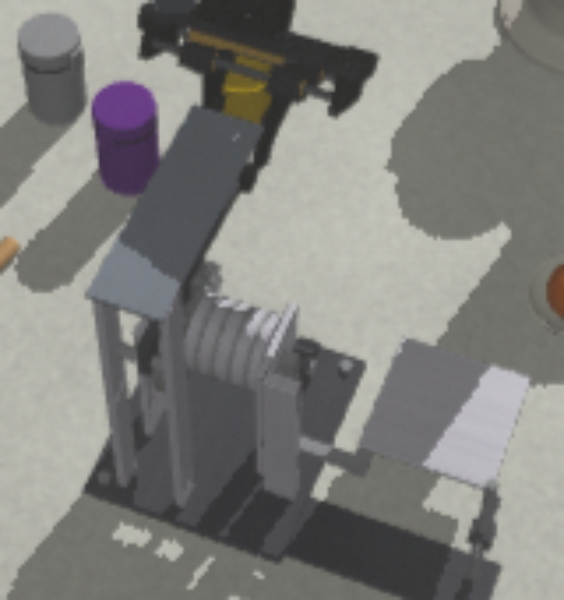

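Picture: the platform stands at the pointer (tip at about (490,490)), the pawl is down, and the fingers are clear of the knob at about (250,175). Platform about 0.089, pointer 0.083–0.086, so this is the nearest tooth. Next I fetch the canister.

```bash
cat >> h.py <<'E'
C=np.array([.437,-.400,.0]); D=np.array([0,0,-1.])
E
python3 - <<'E'
from h import *
n=np.array([.469,-.282,0])-C; n/=np.linalg.norm(n); j=np.cross(n,[0,0,1])
best=None
for s in(1,-1):
    o1=ori(D,s*j); o2=ori(D,s*RH[:,0])
    q=[ctrl.solve_ik(tcp(g,o),o) for g,o in((C+[0,0,.19],o1),(C+[0,0,.065],o1),(W([-.16,.14,.22]),o2),(W([-.04,.225,.155]),o2))]
    print(s,[None if x is None else x.round(2) for x in q])
    if all(x is not None for x in q):
        c=max(abs(x[5]) for x in q)
        if best is None or c<best[0]: best=(c,s,o1)
c,s,o1=best; print("use",s); open("sgn","w").write(str(s))
p=ctrl.get_state()["position"]; ctrl.move_gripper(.6)
ctrl.line_to(kp(.24,.10),max_speed=.15)
ctrl.move_gripper(1.0)
ctrl.move_ptp(tcp(C+[0,0,.20],o1),o1); print(ctrl.get_state()["time"])
print("guard",ctrl.line_to(tcp(C+[0,0,.065],o1),max_speed=.1,guard=10))
print(ctrl.get_state()["time"],plat())
p,d=vision.capture("wrist");cv2.imwrite("pics/w2.png",p[...,::-1])
E
```

```text
1 [array([-0.47,  0.37, -0.15,  0.  , -1.05, -2.94]), array([-0.47,  0.51, -0.29,  0.  , -0.78, -2.94]), array([ 0.43,  0.15, -0.37,  0.  , -1.05,  2.93]), array([ 0.53,  0.41, -0.19,  0.  , -0.98,  2.83])]
-1 [array([-0.47,  0.37, -0.15,  0.  , -1.05,  0.2 ]), array([-0.47,  0.51, -0.29,  0.  , -0.78,  0.2 ]), array([ 0.43,  0.15, -0.37,  0.  , -1.05, -0.21]), array([ 0.53,  0.41, -0.19,  0.  , -0.98, -0.31])]
use -1
22.2167
guard False
23.7167 0.08950775717021385
```

View pics/w2.png

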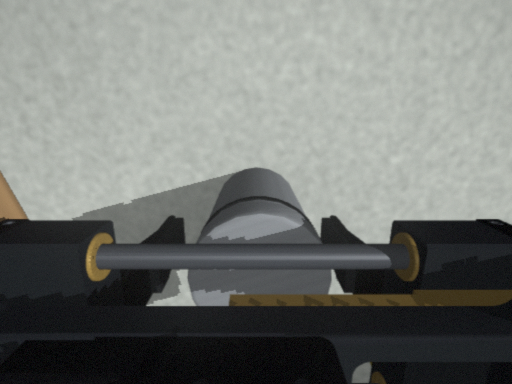

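Picture: the canister (at (260,255)) sits centred between the open fingers at x≈185 and 330. Gripping, carrying around in front of the hoist and stopping above the platform.

```bash
cat >> h.py <<'E'
O2=ori(D,-RH[:,0]); PT=np.array([.575,.152,0.])
E
python3 - <<'E'
from h import *
o=R.from_rotvec(ctrl.get_state()["tcp_rot"])
ctrl.move_gripper(0.0); s=ctrl.get_state(); print("w",s["grip_width"]*87,s["time"])
if s["grip_width"]*87<55: raise SystemExit("missed")
f0=s["ft_force"]
ctrl.line_to(tcp(C+[0,0,.27],s["tcp_rot"]),max_speed=.15); s=ctrl.get_state(); print("dF",s["ft_force"]-f0,s["grip_width"]*87)
ctrl.move_ptp(tcp([.38,-.10,.27],O2),O2)
ctrl.move_ptp(tcp(W([-.25,.185,.27]),O2),O2); print(ctrl.get_state()["time"])
ctrl.line_to(tcp(PT+[0,0,.21],O2),max_speed=.12)
s=ctrl.get_state(); print(s["time"],s["grip_width"]*87,s["ft_force"]-f0)
for c in("scene","top"):
    print(c,[(np.round(x["at"],4).tolist(),round(x["p"],2)) for x in vision.mark_of(c,"canister_center")[:0]])
    p,d=vision.capture(c); cv2.imwrite(f"pics/{c}5.png",cv2.resize(p[180:330,240:360,::-1],(480,600)))
    for n in("canister_center","platform_top","pointer_tip"): print(c,n,[(np.round(x["at"],4).tolist(),round(x["p"],2)) for x in vision.mark_of(c,n)[:3]])
p,d=vision.capture("wrist");cv2.imwrite("pics/w5.png",p[...,::-1])
print("wrist",[(n,[np.round(x["at"],4).tolist() for x in vision.mark_of("wrist",n)[:2]]) for n in("platform_top","pointer_tip")])
E
```

```text
w 62.99564355722293 24.375
dF [ 0.9235148  -1.9244125  -5.70981083] 63.18943076223245
27.7667
29.7667 63.26227549889994 [ 1.32308643 -1.70178004 -6.18087666]
scene []
scene canister_center [([0.4651, -0.2843, 0.0561], 0.81), ([0.573, 0.1481, 0.1955], 0.58)]
scene platform_top [([0.578, 0.1523, 0.0836], 0.7)]
scene pointer_tip [([0.6207, 0.229, 0.0845], 0.64)]
top []
top canister_center [([0.4647, -0.2826, 0.0546], 0.76), ([0.5766, 0.1478, 0.2022], 0.59)]
top platform_top [([0.5747, 0.1524, 0.0854], 0.59), ([0.5477, -0.0873, 0.217], 0.19)]
top pointer_tip []
wrist [('platform_top', []), ('pointer_tip', [])]
```

View pics/scene5.png

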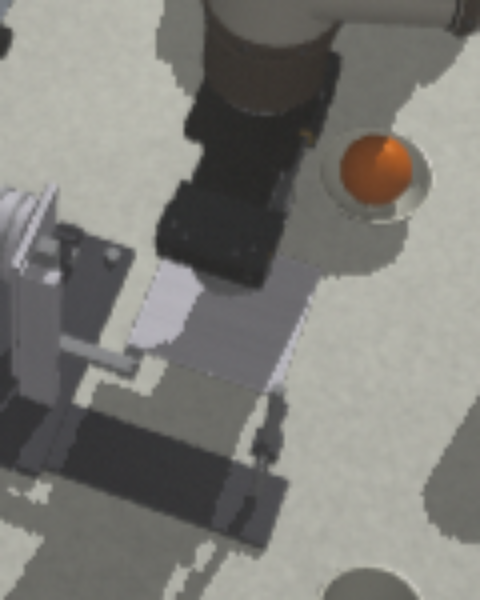

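Picture: the gripper is centred over the platform, its foot heading for the middle, and the pointer at (275,400) is untouched. Lowering under a small guard.

```bash
python3 - <<'E'
from h import *
P=PT+[0,.002,0]
ctrl.line_to(tcp(P+[0,0,.164],O2),max_speed=.08); ctrl.sleep(.3)
f0=ctrl.get_state()["ft_force"]
g=ctrl.line_to(tcp(P+[0,0,.149],O2),max_speed=.012,guard=2.5)
s=ctrl.get_state(); print(g,s["time"],"grasp z",s["position"][2]-.164,s["ft_force"]-f0,plat("scene"))
if not g: raise SystemExit("no contact")
ctrl.sleep(.2); ctrl.move_gripper(1.0); ctrl.sleep(.3)
s=ctrl.get_state(); print(s["time"],s["ft_force"]-f0)
p=s["position"]; ctrl.line_to(p+[0,0,.14],max_speed=.1)
b=ctrl.get_state()["position"]; ctrl.line_to(b-RH[:,0]*.15,max_speed=.2)
print(ctrl.get_state()["time"])
for c in("scene","top"):
    p,d=vision.capture(c); cv2.imwrite(f"pics/{c}6.png",cv2.resize(p[160:330,220:356,::-1],(480,600)))
    for lo,hi,n in((.07,.115,"plat"),(.185,.21,"lid")):
        q=region(c,d,-.09,.01,.175,.275,lo,hi); 
        if n=="plat": q=q[np.hypot(q[:,0]+.04,q[:,1]-.225)>.045]
        print(c,n,len(q),np.median(q[:,2]).round(4),((np.percentile(q,2,0)+np.percentile(q,98,0))/2).round(4))
    for n in("canister_center","platform_top","pointer_tip"): print(c,n,[(np.round(x["at"],4).tolist(),round(x["p"],2)) for x in vision.mark_of(c,n)[:2]])
E
```

```text
True 32.3 grasp z 0.15331232169555245 [-1.72128014 -0.50088453  5.88206044] 0.08985298184490696
33.5833 [ 0.63939159 -0.17631977  2.69901315]
36.0333
scene plat 269 0.0897 [-0.0392  0.225   0.0896]
scene lid 358 0.1953 [-0.0404  0.224   0.1934]
scene canister_center [([0.5741, 0.1545, 0.1431], 0.78), ([0.463, -0.2867, 0.0522], 0.76)]
scene platform_top [([0.5792, 0.1521, 0.0866], 0.74)]
scene pointer_tip [([0.6243, 0.2251, 0.0833], 0.47)]
top plat 161 0.0886 [-0.04    0.2244  0.0882]
top lid 241 0.1934 [-0.0348  0.2265  0.1936]
top canister_center [([0.4629, -0.2826, 0.0531], 0.83), ([0.5781, 0.1489, 0.145], 0.71)]
top platform_top [([0.5785, 0.1494, 0.0873], 0.75)]
top pointer_tip [([0.6242, 0.2331, 0.0862], 0.61)]
```

View pics/scene6.png

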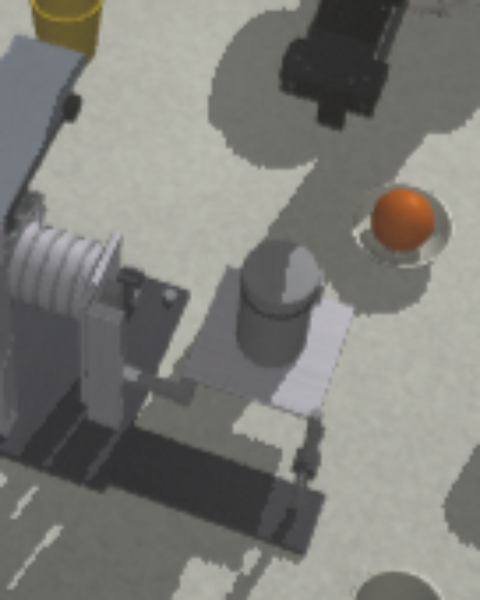

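Picture: the canister stands upright in the middle of the platform ((278,305)), the platform edge meets the pointer ((313,420)), and the gripper is well clear. Handing in.

```bash
python3 - <<'E'
from h import *
print(plat(),ctrl.get_state()["time"]); print(ctrl.hand_in())
E
```

```text
0.09402111096546027 36.4833
the job is handed in; nothing more can be done
None
```

The platform is held at the pointer, and the steel canister stands upright in the middle of it, released. I handed the job in at 36.5 s; it gave no verdict.

**What I did:** I lifted the pawl twice by its knob and let it drop back each time. The first drop held the platform at about 113 mm, the second at about 89 mm. I then set the canister down (contact change about 6 N), opened the gripper and withdrew it clear.

**Last checks:**
- **Platform height:** depth readings of the bare platform surface gave 89.7 mm (scene camera) and 88.6 mm (top camera).
- **Pointer tip:** the network put it at 83–86 mm, and depth on the finger's top surface read 86–90 mm. So the platform sits about 3–5 mm above the tip, within the centimetre. The next tooth down, at about 81 mm, would have been no closer.
- **Canister:** its lid is centred on the platform to within 1 mm (scene) or about 5 mm (top).
- **Pawl:** the scene camera's network put the knob at its lowered height (about 215 mm) after the second drop. I did not measure the pawl again after setting the canister down.
- **Pointer and other things:** I saw no shift of the pointer. I did not measure the other objects again; those visible in the last picture looked undisturbed.

**Disagreeing reading:** the platform check just before hand-in gave 94 mm. I put this down to its sampling area including the canister's wall by then; the reading that left the canister out, moments earlier, was 89–90 mm.

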